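Hang the hatching basket on the tub rim, up against the air-pipe clamp

ROBOT

A 7-joint arm with a two-finger parallel gripper is mounted at the origin on the work surface. World frame = base frame: x ahead of the robot, y to its left, z up, the work surface at z = 0. Lengths are in m, angles in rad, forces in N, time in s.
With the tool pointing down it reaches from about 0.425 to 0.875 m from the base axis. Payload 4.7 kg.
Tool frame: the origin (TCP) lies midway between the tips of the shut fingers; the grasp point (between the pads) lies 19 mm behind it; z points along the fingers, y is the direction in which the jaws open and shut (so a half turn about z gives the same grasp; the last joint's range is limited). The gripper opens to 85 mm and grips with 20 to 120 N. Pads are 22 mm wide; open, the fingers measure 114 mm over their backs; the gripper's body (76 mm by 85 mm) begins 54 mm behind the grasp point. The pads swing forward as they close: fully open they stand 13 mm farther back than shut.
Start: joints at [-1.182, 0.321, -0.07, 1.45, 0.023, 1.371, -0.057], TCP at [0.238, 0.605, 0.231] pointing down, gripper open.
Joint ranges: [-2.86, 2.86], [-0.3, 2.09], [-1.38, 1.24], [0.06, 2.45], [-1.56, 4.7], [0.09, 2.05], [-2.69, 2.69]. Speed limits (rad/s): [2.57, 2.57, 3.14, 3.14, 3.14, 3.14, 3.14].

INTERFACE

Orientations are given as a 3x3 rotation matrix whose columns are the frame's x, y, z axes.
In Python, from station import manip gives the robot as it stands.
- The arm moves only by the tool step_arm, never from a script. Its argument "plan" is a list of rows, each a list of 7 numbers: the turn, a rotation vector about the tool's x, y, z in degrees, then the shift along the tool's x, y, z in m, then the opening, from 0 (shut) to 1 (fully open). A call has exactly 5 rows; each row is the pose to reach, as a shift and turn from the pose commanded when the call began, along the tool's axes at that moment; what a row does not reach only later rows make up. A row lasts 1/8 s, in which the tool goes at most 62.5 mm and 10.7 degrees, less where a joint would pass 70% of its speed; a pose out of reach is approached as far as the arm can. A call with a gripper value outside its range is refused whole. The fingers move at their own pace and stop on an object; "newtons" is the grip in N (left out, the last holds). Time passes only in rows, so rows that repeat a pose let the fingers close, or fill a call up. It gives the time, the measured TCP pose, the force and the opening at its end, in the units of the state.
- manip.get_state(): the state, without advancing time (a new reading comes with each control period).
- manip.read_camera(name): name is "scene" or "top"; returns a dict with "pixels" (420x560x3 uint8, red, green, blue), "vertical_fov" (degrees; the focal length in pixels is half the picture's height over the tangent of half this angle, whatever the lens; pixels are square), "cx", "cy" (the principal point, pixels), "origin" and "attitude" of the camera in the world. Camera axes: x right, y down, z forward; pixel columns grow to the right and rows downward; lengths in m; the calibration is good to about 2 mm. A picture is of the moment at which its call begins. There is no depth.
- manip.job_done(): hands the job in, once; it reports no verdict.
Trained networks look in a picture, given as the dict that the camera call returned (one of the last four; its "shot" number tells which), for a name from the list of things; names that differ only in an ending like _2 or _b are one class to them, and where a whole thing is asked for, a point or a joint stands for the part that bears it (a point fixed in the world has none). Each returns a list of dicts, best first, with "p" (0 to 1); they miss things now and then, are a little off and sometimes report something else, mostly with a low value. They report only what shows in the picture. A call takes as long as a camera call. They do not tell look-alikes from the thing itself.
- manip.find_in(picture, query): "position" ([column, row] in pixels, amid what is visible of it).
- manip.silhouettes(picture, query): "pixels" (420x560 bool, what is visible of it) and "position" ([column, row] in pixels, amid what is visible of it).
- manip.tip_of(picture, query): "position" ([column, row] in pixels: a listed point, or the origin of a listed thing).
The state is a dict: "time_s": time; "joint_pos": joint angles; "dq": joint speeds; "tau": joint torques, N m; "position": TCP position; "tcp_rot": TCP orientation; "wrist_force": force on the tool from outside, world axes, zero at the start; "ft_torque": the same for the moment, N m; "finger_gap": finger opening in m.
Only numpy, scipy, OpenCV 4.12 (cv2) and the standard library are available. Lean on these libraries where they do the work, as an engineer would, in place of code of your own. Each camera call takes 0.05 s, during which the arm holds its last target.

TASK

Pick up the small hatching basket and hang it inside the white tub by its own sprung hook, over the rim that carries the air-pipe clamp, on the longer free stretch of that rim and clear of the clamp by a finger's width or two; push it down gently until the hook is fully home on the rim. Then, with the hook still home, slide it along the rim until it just touches the clamp, without shifting the clamp, and let go. Never lean hard on the tub, and leave the bottle, beaker and dishes alone.

Things in the scene. Friction and masses are not known exactly. Their poses are not given: they have to be found in the camera images.
- basket: Grey slotted plastic basket, 140-200 g, on the bench. Origin: underside level, below the middle of the hook. +x from hook to box, y along the hook, z up. Open-topped box x 3 to 63 mm, y -40 to 40, z 0 to 60. Its flat back plate (x 3 to 7, y -40 to 40, z 0 to 74) carries the hook: a bridge (x -12 to 7, y -40 to 40, z 70 to 76) and a sprung leaf hanging from it.
- grip (a point): Point on the basket (0, 0, 100 mm), in its upright grip tab on top of the bridge: 10 mm thick in x, 44 mm wide in y, z 76 to 115. Pinch it here from above, fingers closing along the basket's x, fingertips kept above z 78.
- slot (a point): Point on the basket (0, 0, 70 mm): underside of the bridge, where the rim's top comes to sit when the hook is fully home. The slot lies between the back plate (x 3) and the leaf. Axes as the basket.
- leaf_tip (a point): Point on the basket (-10, 0, 29 mm): lower tip, at rest, of the steel leaf, 50 mm wide in y. Leaf: upright from z 70 to 50, inner face at x -2, then flares out to this tip. It springs to -x by up to 7 mm. On the 6 mm wall it clamps with about 6 N: pushing the hook home takes about 3-8 N besides its weight, sliding along the rim drags with 4-8 N, more if pressed down.
- edge (a point): Point on the basket (0, 40, 70 mm): its +y side, which is to meet the clamp.
- tub: White plastic tub fixed to the bench, empty, open on top: 190 mm in x, 300 in y, 120 high, walls and floor 6 mm. Origin: centre of the underside. Its -x wall (nearest the robot) carries the clamp and takes the hook: the box hangs inside the tub, on the +x side of that wall, basket axes parallel to the tub's.
- rim (a point): Middle of the top edge of the tub's -x wall, at mid-thickness (tub x -92, y 0, z 120 mm). Axes as the tub; the rim runs along y.
- clamp_face (a point): The clamp's -y side face, at rim-top height and the wall's mid-thickness; the basket's +y side is to touch this face. Axes as the tub. The clamp stands on the +y half of the rim; the longer free stretch is on its -y side. It is only pinched on and slips along the rim when pushed with more than about 9 N.
- clamp_top (a point): Top middle of the clamp, a grey block astride the rim: 30 mm long in y, 14 mm above the rim, reaching 23 mm inwards and 13 mm outwards from mid-wall (thumbscrew to 32 mm), 40 mm down, with an upright clear 8 mm pipe whose top is 25 mm above the rim.
- wash_bottle: Bystander: white bottle with red cap, 64 mm across, 150 mm high; origin centre of underside.
- beaker: Bystander: glass beaker, 72 mm across, 90 mm high; origin centre of underside.
- dishes: Bystander: stack of clear dishes, 90 mm across, 45 mm high; origin centre of underside.
Not all that is in view belongs to the job. Leave any blue or pink look-alike of the basket alone.

How it is judged:
On the way:
1. the hook is fully home on the rim, 8 mm or more short of the clamp (z of slot in the frame of rim between -0.004 and 0.0015 m and x of slot in the frame of rim between -0.004 and 0.004 m and y of slot in the frame of rim between -0.105 and 0.1 m and angle between basket's own z axis and vertical below 0.08 rad and angle between the y axis of basket and the y axis of tub, either way round below 0.08 rad and y of edge in the frame of clamp_face below -0.008 m), for 0.2 s.
At the end, for the whole second after the job is handed in: The basket hangs still inside the tub with its bridge down on the rim (within 1.5 mm of fully home, 4 mm across the wall), upright and square to the rim within 0.08 rad, its side within 1.5 mm of the clamp's face, and the clamp within 2 mm of where it was (z of slot in the frame of rim between -0.004 and 0.0015 m and x of slot in the frame of rim between -0.004 and 0.004 m and y of slot in the frame of rim between -0.105 and 0.1 m and angle between basket's own z axis and vertical below 0.08 rad and angle between the y axis of basket and the y axis of tub, either way round below 0.08 rad and y of edge in the frame of clamp_face between -0.0015 and 0.002 m and distance of clamp_face from where it was at the start of the episode below 0.002 m and linear speed of basket below 0.01 m/s); the robot touches nothing.
It fails at once if the basket is pressed on the tub with more than 40 N (contact force between basket and tub above 40 N).
It fails at once if the clamp is shifted by more than 2 mm (distance of clamp_face from where it was at the start of the episode above 0.002 m).
It fails at once if the bottle, beaker or dishes are moved by more than 20 mm (distance of any of wash_bottle, beaker, dishes from where it was at the start of the episode above 0.02 m).
It also fails if it takes over 72 s, if anything falls off the work surface, if the arm or the gripper's body presses on something with over 40 N, if the wrist force passes 120 N, or if a joint passes its speed limit or range.

## Working session

There is one attempt and no reset: what is moved stays moved. The work goes in short steps, Python scripts to look and compute and a tool call to move; the robot and the scene stay as the last step left them, time stands still between calls to the robot, and variables do not carry over. Pictures are saved under pics/ and viewed, and the job is handed in when it is done.

Besides the shell and the picture viewer there is one more tool, called after "Call:" by a JSON object that holds its "method" and its "body", one argument or row to a line. step_arm: Moves the arm, as the interface text tells. Its arguments: {"type":"object","properties":{"plan":{"type":"array","items":{"type":"array","items":{"type":"number"}}},"newtons":{"type":"number"}},"required":["plan"]}

```bash
mkdir -p pics; cat > h.py <<'E'
import numpy as np, cv2
from station import manip
def cam(n,fn=None):
    p=manip.read_camera(n)
    if fn: cv2.imwrite('pics/'+fn,cv2.cvtColor(p['pixels'],cv2.COLOR_RGB2BGR))
    return p
def K(p):
    f=p['pixels'].shape[0]/2/np.tan(np.radians(p['vertical_fov'])/2); return f
def ray(p,uv):
    f=K(p); d=np.array([(uv[0]-p['cx'])/f,(uv[1]-p['cy'])/f,1.]); return np.array(p['origin']),np.array(p['attitude'])@d
def atz(p,uv,z):
    o,d=ray(p,uv); return o+d*(z-o[2])/d[2]
def proj(p,X):
    c=np.array(p['attitude']).T@(np.array(X)-np.array(p['origin'])); f=K(p); return np.array([p['cx']+f*c[0]/c[2],p['cy']+f*c[1]/c[2]])
def tri(ps,uvs):
    A=np.zeros((3,3));b=np.zeros(3)
    for p,u in zip(ps,uvs):
        o,d=ray(p,u); d=d/np.linalg.norm(d); M=np.eye(3)-np.outer(d,d); A+=M;b+=M@o
    X=np.linalg.solve(A,b); return X
E
python3 - <<'E'
from h import *
ps={n:cam(n,n+'0.png') for n in('scene','top')}
s=manip.get_state(); print(s['time_s'],s['position'],np.round(s['tcp_rot'],3),s['wrist_force'],s['finger_gap'])
for n,p in ps.items():
    print(n,p['vertical_fov'],p['cx'],p['cy'],p['origin'],np.round(p['attitude'],3).tolist())
    for q in ['basket','grip','slot','edge','leaf_tip','tub','rim','clamp_face','clamp_top','wash_bottle','beaker','dishes']:
        r=manip.tip_of(p,q); print(q,[(np.round(x['position'],1).tolist(),round(x['p'],2)) for x in r[:3]])
E
```

```text
0.1 [0.2378148  0.60441354 0.23033789] [[-0.931  0.366 -0.001]
 [ 0.366  0.931 -0.002]
 [-0.    -0.002 -1.   ]] [ 1.11425666  0.73392188 -0.28871264] 0.08563220355708993
scene 46.252907841576864 285.8192509431308 211.64194684795325 [1.52817934 0.58645316 1.4640352 ] [[-0.521, 0.664, -0.536], [0.854, 0.403, -0.33], [-0.003, -0.629, -0.777]]
basket [([322.6, 236.9], 0.76), ([349.4, 226.7], 0.76), ([276.5, 165.0], 0.71)]
grip [([324.7, 223.7], 0.87), ([353.5, 209.7], 0.82), ([320.2, 256.3], 0.79)]
slot [([322.6, 224.9], 0.96), ([320.2, 263.3], 0.91), ([347.9, 212.6], 0.56)]
edge [([328.6, 265.6], 0.71), ([332.1, 233.6], 0.69), ([340.3, 217.8], 0.67)]
leaf_tip [([329.2, 233.7], 0.93), ([348.5, 222.3], 0.89), ([323.0, 262.8], 0.73)]
tub [([244.2, 193.5], 0.73)]
rim [([257.0, 161.5], 0.95)]
clamp_face [([323.0, 225.1], 0.72), ([272.2, 172.9], 0.59)]
clamp_top [([278.9, 165.6], 0.6), ([322.3, 223.8], 0.23)]
wash_bottle [([277.6, 164.5], 0.74), ([241.4, 253.1], 0.73)]
beaker []
dishes [([184.6, 167.9], 0.88)]
top 56.865140191854096 281.3318588785273 205.49373801269658 [ 0.42877683 -0.01305984  1.199252  ] [[0.011, -0.988, 0.151], [-1.0, -0.007, 0.026], [-0.024, -0.151, -0.988]]
basket [([224.0, 253.9], 0.98), ([239.8, 219.3], 0.88), ([220.9, 178.7], 0.58)]
grip [([218.8, 171.4], 0.91), ([239.3, 216.1], 0.86), ([218.0, 258.6], 0.75)]
slot [([220.5, 172.9], 0.87), ([237.0, 216.5], 0.69), ([220.2, 252.4], 0.62)]
edge [([223.7, 241.4], 0.73), ([207.0, 176.8], 0.61), ([221.6, 215.7], 0.55)]
leaf_tip [([240.6, 224.6], 0.85), ([225.1, 181.5], 0.84), ([217.3, 250.7], 0.82)]
tub [([356.7, 232.2], 0.97)]
rim [([361.2, 263.8], 0.97)]
clamp_face [([332.8, 262.0], 0.57)]
clamp_top []
wash_bottle [([308.8, 157.8], 0.68)]
beaker [([115.3, 215.5], 0.61)]
dishes [([452.1, 232.0], 0.58)]
```

```bash
cd pics; python3 -c "
import cv2
a=cv2.imread('scene0.png');cv2.imwrite('s0c.png',cv2.resize(a[120:310,160:420],None,fx=3,fy=3,interpolation=cv2.INTER_CUBIC))
a=cv2.imread('top0.png');cv2.imwrite('t0c.png',cv2.resize(a[120:310,160:420],None,fx=3,fy=3,interpolation=cv2.INTER_CUBIC))"
```

```text
(no output)
```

View pics/scene0.png

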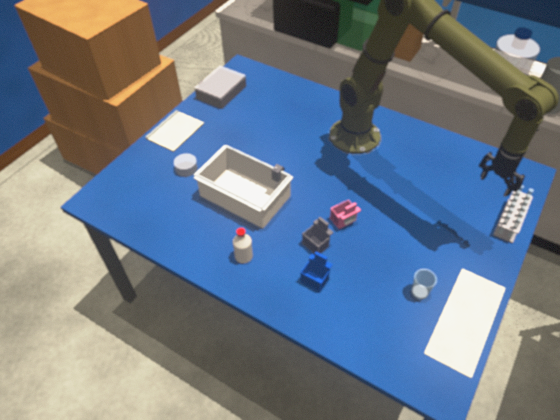

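View pics/top0.png

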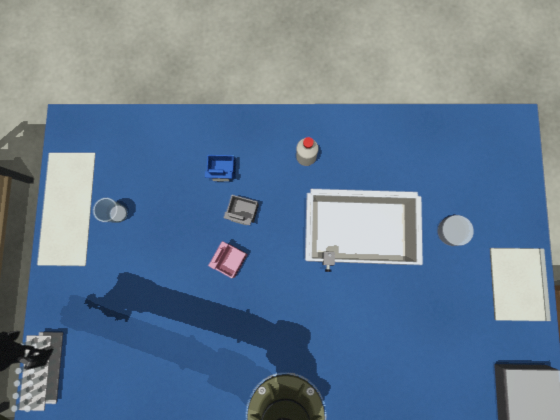

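View pics/s0c.png

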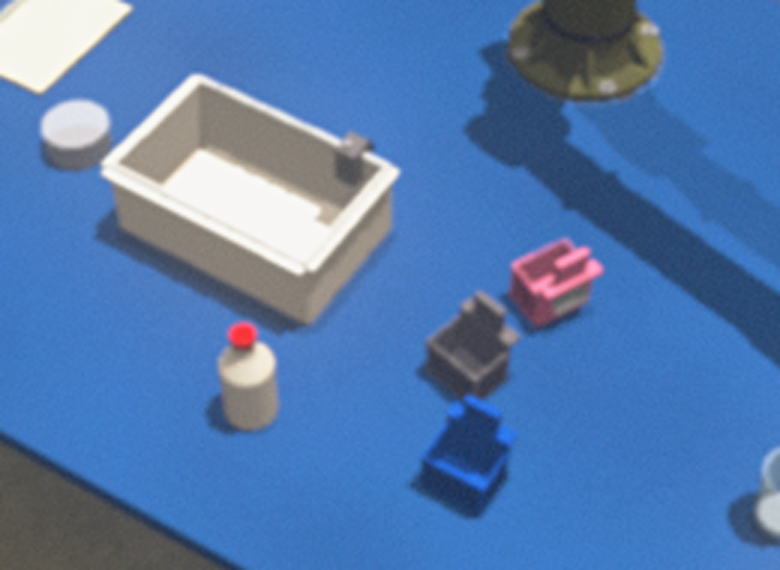

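View pics/t0c.png

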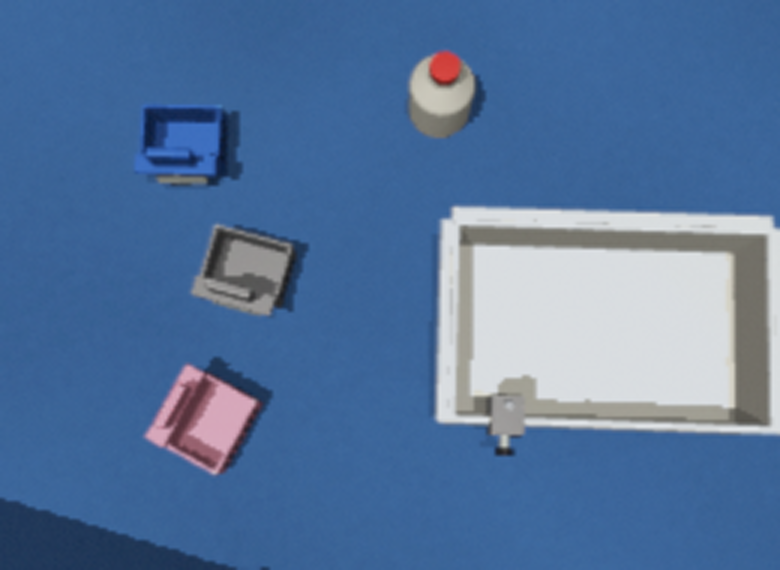

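```bash
cat > fit.py <<'E'
from h import *
from scipy.optimize import minimize
def box(x0,x1,y0,y1,z0,z1): return np.array([[x,y,z] for x in(x0,x1) for y in(y0,y1) for z in(z0,z1)])/1000.
BASKET=[box(3,63,-40,40,0,60),box(3,7,-40,40,0,74),box(-12,7,-40,40,70,76),box(-5,5,-22,22,76,115),
        np.concatenate([box(-3,-2,-25,25,50,70)]),np.vstack([box(-3,-2,-25,25,50,50.1),box(-11,-10,-25,25,29,29.1)])]
TUB=[box(-95,95,-150,150,0,120)]
def Rz(a): c,s=np.cos(a),np.sin(a); return np.array([[c,-s,0],[s,c,0],[0,0,1]])
S=4
def render(p,model,pose,z0=0.):
    m=np.zeros((420*S,560*S),np.uint8)
    for b in model:
        X=b@Rz(pose[2]).T+[pose[0],pose[1],z0]
        uv=np.array([proj(p,x) for x in X])
        h=cv2.convexHull(((uv+.5)*S).astype(np.float32).round().astype(np.int32)); cv2.fillConvexPoly(m,h,255)
    return cv2.resize(m,(560,420),interpolation=cv2.INTER_AREA)/255.
def cost(p,mask,model,pose,z0=0.):
    r=render(p,model,pose,z0); b=mask
    return np.abs(r-b).sum()/b.sum()
def pick(p,q,near):
    r=manip.silhouettes(p,q); r=[x for x in r if np.hypot(*(np.array(x['position'])-near))<25]
    return None if not r else r[0]['pixels'].astype(float)
def fit(ps,masks,model,x0,z0=0.):
    f=lambda v: sum(cost(p,m,model,v*[.01,.01,.1],z0) for p,m in zip(ps,masks))
    x0=np.array(x0)/[.01,.01,.1]
    r=minimize(f,x0,method='Nelder-Mead',options=dict(initial_simplex=x0+np.vstack([np.zeros(3),np.eye(3)*1.0]),xatol=.003,fatol=1e-4))
    return r.x*[.01,.01,.1],r.fun
E
python3 - <<'E'
from fit import *
s=cam('scene');t=cam('top')
ms=pick(s,'basket',[319,236]);mt=pick(t,'basket',[241,209])
print(None if ms is None else ms.sum(),None if mt is None else mt.sum())
us=pick(s,'tub',[244,188]);ut=pick(t,'tub',[357,232])
print(None if us is None else us.sum(),None if ut is None else ut.sum())
g=atz(t,[240,212],.05);tb=atz(t,[360,228],.1)
print(g,tb)
for nm,MS,MT,mod,x0 in(('b',ms,mt,BASKET,[g[0]-.03,g[1],-.2]),('t',us,ut,TUB,[tb[0],tb[1],0])):
  for c,ps,m in(('both',[s,t],[MS,MT]),('s',[s],[MS]),('t',[t],[MT])):
    if any(k is None for k in m): print(nm,c,'none');continue
    v,f=fit(ps,m,mod,x0); print(nm,c,np.round(v,4),round(f,3))
    if c=='both':
      for p,n in((s,'s'),(t,'t')):
        im=cv2.cvtColor(p['pixels'],cv2.COLOR_RGB2BGR).copy()
        im=cv2.resize(im[120:310,160:420],None,fx=3,fy=3,interpolation=cv2.INTER_CUBIC)
        for bx in mod:
          X=bx@Rz(v[2]).T+[v[0],v[1],0]
          for i in range(8):
            for j in range(i+1,8):
              if bin(i^j).count('1')==1:
                a,b=[tuple(int(k) for k in ((proj(p,X[q])+.5-[160,120])*3).round()) for q in(i,j)]
                cv2.line(im,a,b,(0,255,255),1)
        cv2.imwrite(f'pics/fit_{nm}{n}.png',im)
# clamp
for p,uv in((s,[278.9,170]),(t,[331,258])):
    for q in('clamp_top','clamp_face'):
        print(q,[(np.round(x['position'],1).tolist(),round(x['p'],2),int(x['pixels'].sum())) for x in manip.silhouettes(p,q)[:3]], [(np.round(x['position'],1).tolist(),round(x['p'],2)) for x in manip.tip_of(p,q)[:3]])
E
```

```text
703.0 732.0
4933.0 8525.0
[0.583483   0.14076597 0.05      ] [ 0.53380684 -0.20760355  0.1       ]
b both [ 0.5648  0.1442 -0.2633] 0.167
b s [ 0.5617  0.1414 -0.2562] 0.097
b t [ 0.565   0.1452 -0.2523] 0.044
t both [ 0.5336 -0.2184 -0.0232] 0.147
t s [ 0.5314 -0.2197 -0.0314] 0.034
t t [ 0.5393 -0.217  -0.0508] 0.101
clamp_top [([276.7, 171.1], 0.51, 175)] [([329.9, 233.3], 0.59), ([280.2, 166.4], 0.46)]
clamp_face [([273.6, 174.8], 0.45, 202)] [([277.2, 164.3], 0.49)]
clamp_top [([243.0, 211.1], 0.64, 722), ([328.6, 258.8], 0.53, 166)] [([328.8, 262.6], 0.45)]
clamp_face [([327.2, 259.5], 0.45, 185), ([242.4, 208.3], 0.22, 720)] []
```

```bash
cd pics; python3 -c "
import cv2,numpy as np
for n in 'st':
  a=cv2.imread(f'fit_b{n}.png');b=cv2.imread(f'fit_t{n}.png')
  if n=='s': im=np.hstack([b[:400,:400],a[200:600,400:780] if 0 else a[170:570,380:780]])
  else: im=np.hstack([a[170:480,150:420],b[170:480,400:780]])
  cv2.imwrite(f'cmp{n}.png',im)"
```

```text
(no output)
```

View pics/cmps.png

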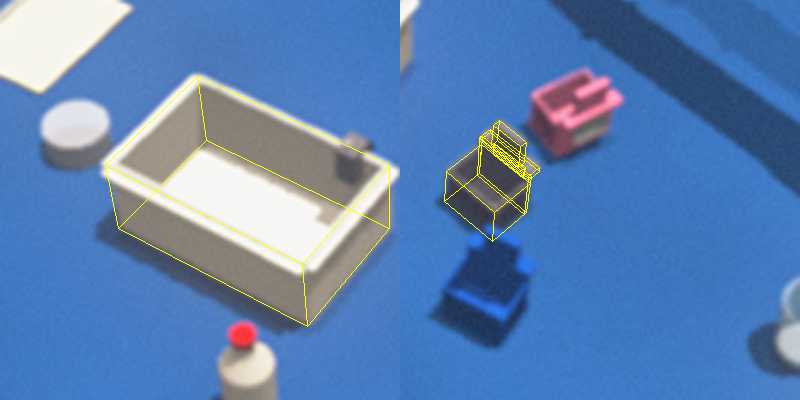

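View pics/cmpt.png

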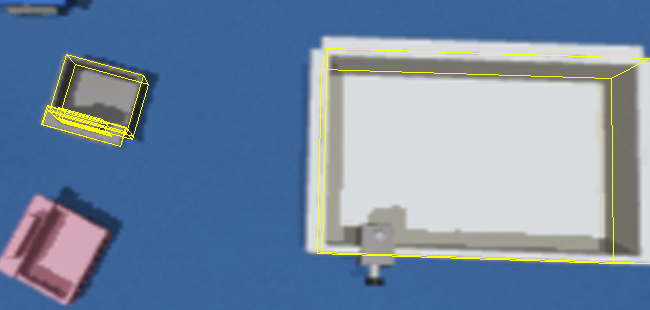

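```bash
python3 - <<'E'
from fit import *
s=cam('scene');t=cam('top')
us=pick(s,'tub',[244,188]);ut=pick(t,'tub',[357,232])
for w in(0,4,6,8,10,12):
  for zl in (108,114):
    mod=TUB+[box(-95,95+w,-150-w,150+w,zl,120)]
    out=[]
    for ps,m in(([s,t],[us,ut]),([s],[us]),([t],[ut])):
        v,f=fit(ps,m,mod,[.534,-.217,-.03]); out.append((np.round(v,4).tolist(),round(f,3)))
    print(w,zl,out)
E
```

```text
0 108 [([0.5339, -0.2192, -0.0238], np.float64(0.131)), ([0.5305, -0.2199, -0.013], np.float64(0.032)), ([0.5368, -0.2161, -0.0393], np.float64(0.086))]
0 114 [([0.5337, -0.2192, -0.024], np.float64(0.133)), ([0.5305, -0.2199, -0.013], np.float64(0.032)), ([0.5368, -0.2161, -0.0393], np.float64(0.086))]
4 108 [([0.5338, -0.2173, -0.0279], np.float64(0.101)), ([0.5308, -0.2194, -0.016], np.float64(0.029)), ([0.5365, -0.215, -0.042], np.float64(0.057))]
4 114 [([0.5333, -0.2172, -0.0201], np.float64(0.101)), ([0.5309, -0.219, -0.0116], np.float64(0.03)), ([0.5367, -0.2159, -0.0401], np.float64(0.057))]
6 108 [([0.534, -0.2168, -0.0304], np.float64(0.087)), ([0.5308, -0.2192, -0.0097], np.float64(0.03)), ([0.535, -0.2135, -0.032], np.float64(0.04))]
6 114 [([0.534, -0.2158, -0.0298], np.float64(0.088)), ([0.5306, -0.2192, -0.0143], np.float64(0.03)), ([0.5357, -0.2144, -0.0322], np.float64(0.04))]
8 108 [([0.5343, -0.2147, -0.0235], np.float64(0.074)), ([0.531, -0.2181, -0.0204], np.float64(0.033)), ([0.5349, -0.2135, -0.0267], np.float64(0.024))]
8 114 [([0.5342, -0.2146, -0.0221], np.float64(0.075)), ([0.531, -0.2181, -0.0204], np.float64(0.033)), ([0.5346, -0.2132, -0.0286], np.float64(0.025))]
10 108 [([0.5332, -0.2151, -0.0228], np.float64(0.071)), ([0.531, -0.2186, -0.0065], np.float64(0.037)), ([0.5337, -0.2137, -0.0268], np.float64(0.026))]
10 114 [([0.5333, -0.2151, -0.0187], np.float64(0.072)), ([0.531, -0.2179, -0.0124], np.float64(0.035)), ([0.5343, -0.2132, -0.0243], np.float64(0.026))]
12 108 [([0.5327, -0.2161, -0.0249], np.float64(0.087)), ([0.5316, -0.2183, -0.0141], np.float64(0.041)), ([0.5326, -0.2115, -0.024], np.float64(0.039))]
12 114 [([0.5327, -0.2157, -0.023], np.float64(0.084)), ([0.5313, -0.2186, -0.0204], np.float64(0.04)), ([0.5331, -0.2118, -0.0219], np.float64(0.04))]
```

```bash
cat >> h.py <<'E'
def go(pos,yaw):
    s=manip.get_state(); R=np.array(s['tcp_rot']); c,n=np.cos(yaw),np.sin(yaw)
    # tool y=(c,n,0), z=down, x=y×z
    T=np.array([np.cross([c,n,0],[0,0,-1]),[c,n,0],[0,0,-1]]).T
    rv=cv2.Rodrigues(R.T@T)[0].ravel()
    print('t',round(s['time_s'],2),'pos',np.round(s['position'],4),'yaw',round(np.arctan2(R[1,1],R[0,1]),4),'gap',round(s['finger_gap'],4),'F',np.round(s['wrist_force'],2))
    print('turn deg',np.round(np.degrees(rv),2),'shift',np.round(R.T@(np.array(pos)-s['position']),4))
E
python3 -c "
from h import *
go([.5634,.1433,.20],-.254)"
```

```text
t 2.2 pos [0.238  0.6049 0.2314] yaw 1.196 gap 0.0854 F [ 0.16  0.3  -0.34]
turn deg [ 1.000e-02 -0.000e+00  8.308e+01] shift [-0.4718 -0.3104  0.0313]
```

Call:
{"method": "step_arm", "body": {
  "plan": [
    [0,0,10,-0.05,-0.033,0.003,0.5],
    [0,0,20,-0.1,-0.066,0.006,0.5],
    [0,0,30,-0.15,-0.099,0.01,0.5],
    [0,0,40,-0.2,-0.132,0.013,0.5],
    [0,0,50,-0.25,-0.165,0.016,0.5]
  ],
  "newtons": 60
}}

```text
time_s: 2.82
position: [0.4112, 0.3582, 0.2156]
tcp_rot: [[-0.312, 0.95, 0.001], [0.95, 0.312, 0.001], [0.001, 0.001, -1.0]]
wrist_force: [0.9, 0.5, -0.0]
finger_gap: 0.0428
```

```bash
python3 -c "
from h import *
go([.5634,.1433,.20],-.254)"
```

```text
t 2.83 pos [0.4112 0.3582 0.2156] yaw 0.3177 gap 0.0428 F [ 0.88  0.48 -0.  ]
turn deg [ 0.04 -0.05 32.75] shift [-0.2517  0.0775  0.0155]
```

Call:
{"method": "step_arm", "body": {
  "plan": [
    [0,0,8,-0.055,0.017,0.003,0.5],
    [0,0,16,-0.11,0.034,0.006,0.5],
    [0,0,24,-0.165,0.051,0.01,0.5],
    [0,0,32.8,-0.22,0.068,0.013,0.5],
    [0,0,32.8,-0.252,0.0775,0.0155,0.5]
  ]
}}

```text
time_s: 3.45
position: [0.5654, 0.1419, 0.2]
tcp_rot: [[0.251, 0.968, 0.001], [0.968, -0.251, -0.001], [-0.001, 0.001, -1.0]]
wrist_force: [-0.4, -0.3, -0.2]
finger_gap: 0.0422
```

```bash
python3 -c "
from h import *
go([.5634,.1433,.13],-.254)
cam('scene','s1.png');cam('top','t1.png')
a=cv2.imread('pics/s1.png')[120:320,230:430];b=cv2.imread('pics/t1.png')[130:330,160:360]
cv2.imwrite('pics/c1.png',cv2.resize(np.hstack([a,b]),None,fx=2,fy=2,interpolation=cv2.INTER_CUBIC))"
```

```text
t 3.45 pos [0.5654 0.1419 0.2   ] yaw -0.2542 gap 0.0422 F [-0.38 -0.26 -0.21]
turn deg [ 0.07  0.04 -0.01] shift [ 0.0009 -0.0023  0.07  ]
```

View pics/c1.png

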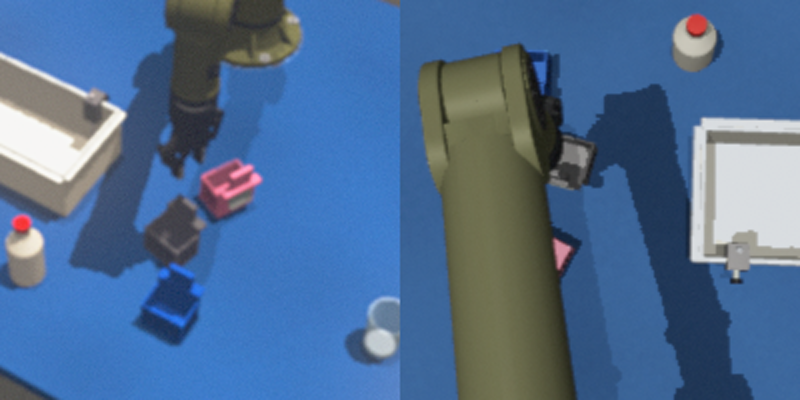

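Call:
{"method": "step_arm", "body": {
  "plan": [
    [0,0,0,0.001,-0.002,0.03,0.5],
    [0,0,0,0.001,-0.002,0.06,0.5],
    [0,0,0,0.001,-0.002,0.09,0.5],
    [0,0,0,0.001,-0.002,0.108,0.5],
    [0,0,0,0.001,-0.002,0.117,0.5]
  ]
}}

```text
time_s: 4.18
position: [0.5617, 0.1476, 0.0821]
tcp_rot: [[0.246, 0.969, -0.001], [0.969, -0.246, -0.0], [-0.0, -0.001, -1.0]]
wrist_force: [-0.4, 0.1, 0.2]
finger_gap: 0.0428
```

```bash
python3 -c "
from h import *
go([.5634,.1433,.083],-.254)
p=cam('scene','s2.png')
a=cv2.imread('pics/s2.png')[180:280,260:400]
print(proj(p,[.5634,.1433,.083])-[260,180])
cv2.imwrite('pics/c2.png',cv2.resize(a,None,fx=5,fy=5,interpolation=cv2.INTER_CUBIC))"
```

```text
t 4.17 pos [0.5617 0.1476 0.0821] yaw -0.2483 gap 0.0428 F [-0.43  0.1   0.21]
turn deg [-0.04  0.01  0.33] shift [-0.0037  0.0027 -0.0009]
[62.12638893 45.73464776]
```

View pics/c2.png

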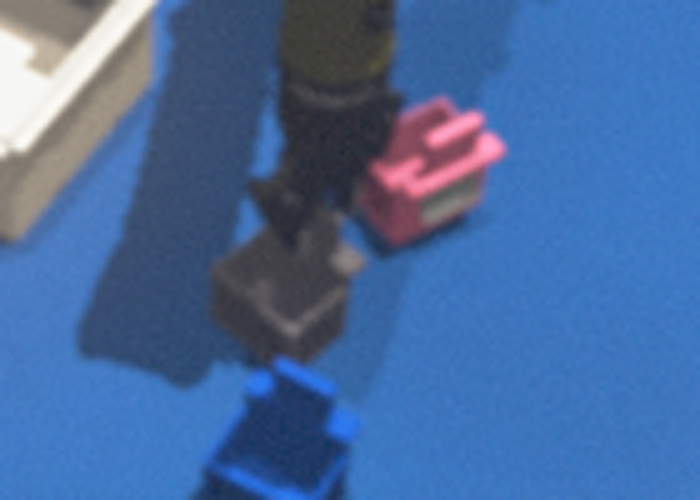

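Call:
{"method": "step_arm", "body": {
  "plan": [
    [0,0,0,-0.003,0.0025,-0.001,0.5],
    [0,0,0,-0.003,0.0025,-0.001,0.3],
    [0,0,0,-0.003,0.0025,-0.001,0],
    [0,0,0,-0.003,0.0025,-0.001,0],
    [0,0,0,-0.003,0.0025,-0.001,0]
  ],
  "newtons": 60
}}

```text
time_s: 4.85
position: [0.5643, 0.1436, 0.0846]
tcp_rot: [[0.246, 0.969, 0.001], [0.969, -0.246, 0.001], [0.001, 0.001, -1.0]]
wrist_force: [-0.2, -0.4, 4.9]
finger_gap: 0.0091
```

Call:
{"method": "step_arm", "body": {
  "plan": [
    [0,0,0,0,0,0,0],
    [0,0,0,0,0,-0.005,0],
    [0,0,0,0,0,-0.015,0],
    [0,0,0,0,0,-0.03,0],
    [0,0,0,0,0,-0.05,0]
  ]
}}

```text
time_s: 5.48
position: [0.5635, 0.1434, 0.1347]
tcp_rot: [[0.247, 0.969, -0.0], [0.969, -0.247, -0.0], [-0.0, -0.0, -1.0]]
wrist_force: [1.3, 0.4, -1.7]
finger_gap: 0.0093
```

```bash
python3 -c "
from h import *
go([.441,-.257,.25],-.025)
p=cam('scene','s3.png')
a=cv2.imread('pics/s3.png')[160:280,240:400]
cv2.imwrite('pics/c3.png',cv2.resize(a,None,fx=5,fy=5,interpolation=cv2.INTER_CUBIC))"
```

```text
t 5.47 pos [0.5635 0.1434 0.1347] yaw -0.2492 gap 0.0093 F [ 1.34  0.4  -1.67]
turn deg [-3.000e-02  1.000e-02 -1.284e+01] shift [-0.4183 -0.0201 -0.1152]
```

View pics/c3.png

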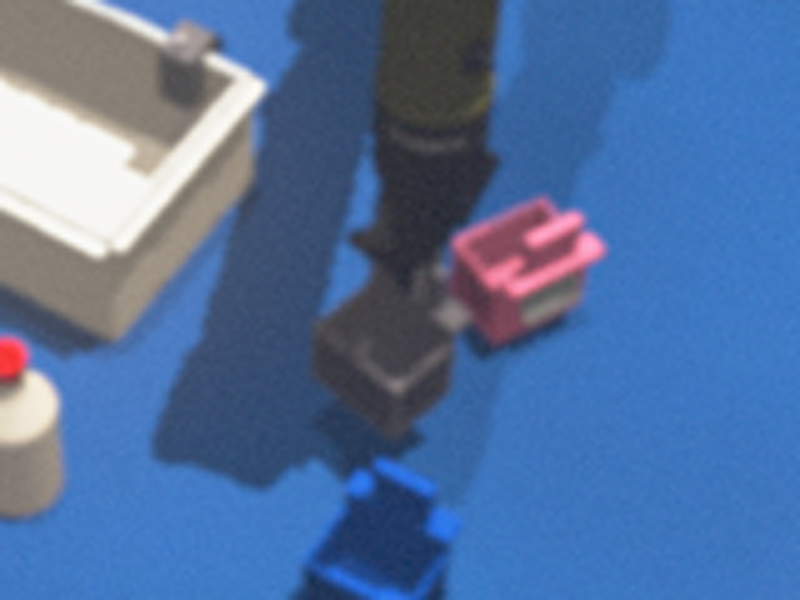

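```bash
python3 - <<'E'
from fit import *
t=cam('top','t4.png'); s=cam('scene','s4.png')
im=t['pixels'].astype(int)
# near outer edge: white->blue transition going down, per column
pts=[]
for c in range(340,416,2):
    col=im[250:275,c,0]-im[250:275,c,2]*0  # red channel
    col=im[245:278,c,0].astype(float)
    d=np.diff(col); k=d.argmin(); 
    # subpixel
    w=-d[max(k-2,0):k+3]; w=np.clip(w,0,None); pts.append((c,245+max(k-2,0)+ (w*np.arange(len(w))).sum()/w.sum()+.5))
pts=np.array(pts)
P=np.array([atz(t,q,.12) for q in pts]); 
a=np.polyfit(P[:,1],P[:,0],1); print('near outer edge x=%.4f at y=-.2158, dx/dy=%.4f'%(np.polyval(a,-.2158),a[0]), 'resid',np.std(P[:,0]-np.polyval(a,P[:,1])))
# far & side inner edges skip
cv2.imwrite('pics/t4c.png',cv2.resize(cv2.imread('pics/t4.png')[235:280,300:430],None,fx=6,fy=6,interpolation=cv2.INTER_CUBIC))
cv2.imwrite('pics/s4c.png',cv2.resize(cv2.imread('pics/s4.png')[140:200,230:310],None,fx=8,fy=8,interpolation=cv2.INTER_CUBIC))
for c in(334,335,336): print(c,atz(t,[c,260],.134))
E
```

```text
near outer edge x=0.4370 at y=-.2158, dx/dy=0.0236 resid 0.00017692344949516564
334 [ 0.44289371 -0.12973644  0.134     ]
335 [ 0.44292342 -0.13243989  0.134     ]
336 [ 0.44295313 -0.135143    0.134     ]
```

View pics/t4c.png

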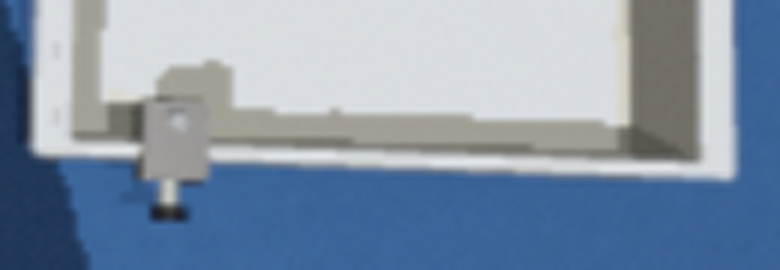

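View pics/s4c.png

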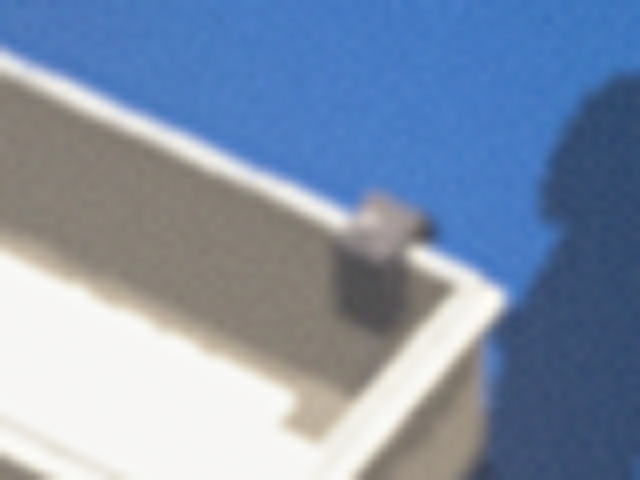

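```bash
python3 -c "
from h import *
go([.443,-.197,.24],-.0236)"
```

```text
t 5.62 pos [0.5649 0.1438 0.1355] yaw -0.2491 gap 0.0089 F [ 0.78  0.54 -2.54]
turn deg [  0.16  -0.1  -12.92] shift [-0.3601 -0.0338 -0.1053]
```

Call:
{"method": "step_arm", "body": {
  "plan": [
    [0,0,0,0,0,-0.05,0],
    [0,0,-3,-0.03,-0.003,-0.1,0],
    [0,0,-6,-0.08,-0.008,-0.105,0],
    [0,0,-9,-0.13,-0.013,-0.105,0],
    [0,0,-12,-0.18,-0.017,-0.105,0]
  ]
}}

```text
time_s: 6.25
position: [0.5019, -0.0283, 0.2383]
tcp_rot: [[0.038, 0.999, -0.001], [0.999, -0.038, 0.0], [0.0, -0.001, -1.0]]
wrist_force: [0.8, -0.4, -1.6]
finger_gap: 0.0091
```

```bash
python3 -c "
from h import *
go([.443,-.197,.24],-.0236)"
```

```text
t 6.25 pos [ 0.5019 -0.0283  0.2383] yaw -0.0377 gap 0.0091 F [ 0.77 -0.39 -1.61]
turn deg [-0.03 -0.01 -0.81] shift [-0.1708 -0.0525 -0.0017]
```

Call:
{"method": "step_arm", "body": {
  "plan": [
    [0,0,-0.8,-0.045,-0.014,-0.001,0],
    [0,0,-0.8,-0.09,-0.028,-0.001,0],
    [0,0,-0.8,-0.13,-0.041,-0.001,0],
    [0,0,-0.8,-0.16,-0.05,-0.001,0],
    [0,0,-0.8,-0.17,-0.0525,-0.001,0]
  ]
}}

```text
time_s: 6.88
position: [0.4426, -0.1964, 0.2395]
tcp_rot: [[0.029, 1.0, -0.0], [1.0, -0.029, 0.0], [0.0, -0.0, -1.0]]
wrist_force: [1.0, 1.4, -2.7]
finger_gap: 0.0092
```

```bash
python3 - <<'E'
from h import *
go([.443,-.197,.22],-.0236)
a=cam('scene','s5.png');b=cam('top','t5.png')
go([.443,-.197,.22],-.0236)
A=cv2.imread('pics/s5.png')[110:240,190:320];B=cv2.imread('pics/t5.png')[170:300,290:430]
cv2.imwrite('pics/c5a.png',cv2.resize(A,None,fx=4,fy=4,interpolation=cv2.INTER_CUBIC))
cv2.imwrite('pics/c5b.png',cv2.resize(B,None,fx=4,fy=4,interpolation=cv2.INTER_CUBIC))
for p in(a,b):
  for q in('basket','slot','edge','leaf_tip','grip','rim','clamp_face'):
    r=manip.tip_of(p,q); print(q,[(np.round(x['position'],1).tolist(),round(x['p'],2)) for x in r[:4]])
E
```

```text
t 6.88 pos [ 0.4426 -0.1964  0.2395] yaw -0.0293 gap 0.0092 F [ 0.96  1.41 -2.72]
turn deg [-0.02 -0.02 -0.33] shift [-0.0006  0.0004  0.0195]
t 6.97 pos [ 0.4434 -0.1949  0.2395] yaw -0.0273 gap 0.009 F [ 0.38 -0.25 -1.45]
turn deg [-0.02 -0.02 -0.21] shift [-0.0021 -0.0004  0.0195]
basket [([319.1, 273.0], 0.86), ([261.6, 154.3], 0.75), ([348.0, 224.9], 0.73)]
slot [([319.4, 259.9], 0.86), ([261.3, 136.5], 0.82), ([347.1, 212.8], 0.65)]
edge [([338.8, 217.1], 0.83), ([328.5, 266.9], 0.66), ([259.9, 137.5], 0.59), ([267.6, 147.5], 0.56)]
leaf_tip [([321.0, 264.4], 0.83), ([261.2, 147.9], 0.59), ([419.4, 287.4], 0.23)]
grip [([352.4, 209.9], 0.68), ([258.4, 134.5], 0.67), ([318.9, 258.2], 0.58)]
rim [([260.4, 159.5], 0.84)]
clamp_face [([272.4, 170.5], 0.7)]
basket [([361.4, 259.4], 0.95), ([223.2, 256.7], 0.67)]
slot [([219.3, 172.7], 0.97), ([363.6, 256.8], 0.88), ([216.7, 251.1], 0.68), ([361.0, 259.3], 0.3)]
edge [([225.8, 241.4], 0.9), ([349.5, 257.0], 0.8), ([205.6, 174.1], 0.61)]
leaf_tip [([221.1, 180.6], 0.92), ([220.1, 254.3], 0.82), ([362.4, 265.3], 0.74), ([329.2, 261.1], 0.3)]
grip [([216.4, 171.5], 0.9), ([219.1, 252.9], 0.71), ([368.6, 259.5], 0.58)]
rim [([328.2, 262.7], 0.73)]
clamp_face [([364.1, 265.5], 0.34)]
```

View pics/c5a.png

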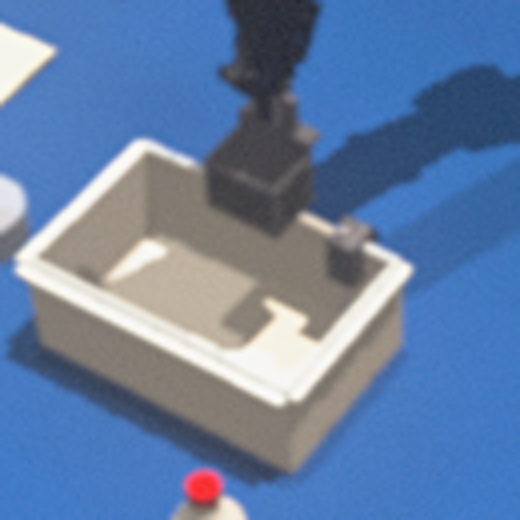

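View pics/c5b.png

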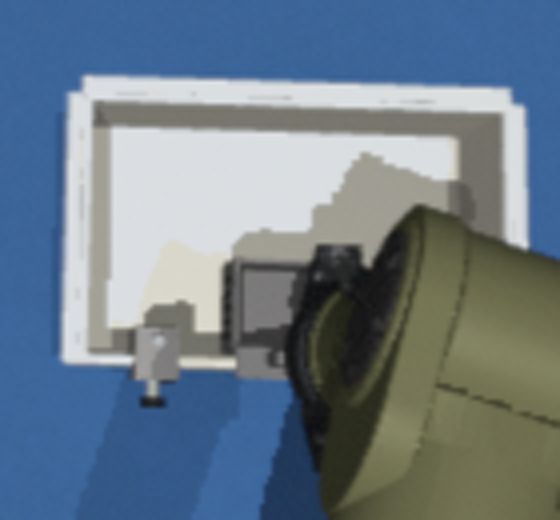

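Call:
{"method": "step_arm", "body": {
  "plan": [
    [0,0,-0.2,-0.001,0,0.01,0],
    [0,0,-0.2,-0.001,0,0.02,0],
    [0,0,-0.2,-0.001,0,0.027,0],
    [0,0,-0.2,-0.001,0,0.027,0],
    [0,0,-0.2,-0.001,0,0.027,0]
  ]
}}

```text
time_s: 8.3
position: [0.4438, -0.1957, 0.213]
tcp_rot: [[0.022, 1.0, 0.0], [1.0, -0.022, -0.0], [-0.0, 0.0, -1.0]]
wrist_force: [-0.3, -0.1, -1.5]
finger_gap: 0.0089
```

```bash
cat > ov.py <<'E'
from fit import *
def lines(im,p,X,off,k,col):
    for i in range(8):
        for j in range(i+1,8):
            if bin(i^j).count('1')==1:
                a,b=[tuple(int(q) for q in ((proj(p,X[m])-off+.5)*k).round()) for m in(i,j)]
                cv2.line(im,a,b,col,1)
def overlay(p,fn,win,k,bp,bz,tp):
    x0,y0,x1,y1=win
    im=cv2.cvtColor(p['pixels'],cv2.COLOR_RGB2BGR)[y0:y1,x0:x1]
    im=cv2.resize(im,None,fx=k,fy=k,interpolation=cv2.INTER_NEAREST)
    raw=im.copy()
    for b in BASKET[:4]: lines(im,p,b@Rz(bp[2]).T+[bp[0],bp[1],bz],np.array([x0,y0]),k,(0,255,255))
    T=TUB+[box(-89,89,-144,144,6,120)]
    for b in T: lines(im,p,b@Rz(tp[2]).T+[tp[0],tp[1],0],np.array([x0,y0]),k,(0,255,0))
    cv2.imwrite('pics/'+fn,im)
E
python3 - <<'E'
from ov import *
S=[];
a=cam('scene');S.append(manip.get_state()['position']);b=cam('top');s=manip.get_state();S.append(s['position'])
print(s['time_s'],S,np.arctan2(s['tcp_rot'][1,1],s['tcp_rot'][0,1]),s['wrist_force'])
P=np.mean(S,0); yaw=-.027
overlay(b,'o6t.png',[310,220,400,280],8,[P[0],P[1],yaw],P[2]-.0835,[.532,-.2158,-.0236])
overlay(a,'o6s.png',[220,120,300,190],8,[P[0],P[1],yaw],P[2]-.0835,[.532,-.2158,-.0236])
E
```

```text
8.4 [array([ 0.44394948, -0.1956661 ,  0.21312489]), array([ 0.44394508, -0.19565822,  0.21313876])] -0.022181650236116332 [ 0.27465878 -0.07618539 -1.03477623]
```

View pics/o6t.png

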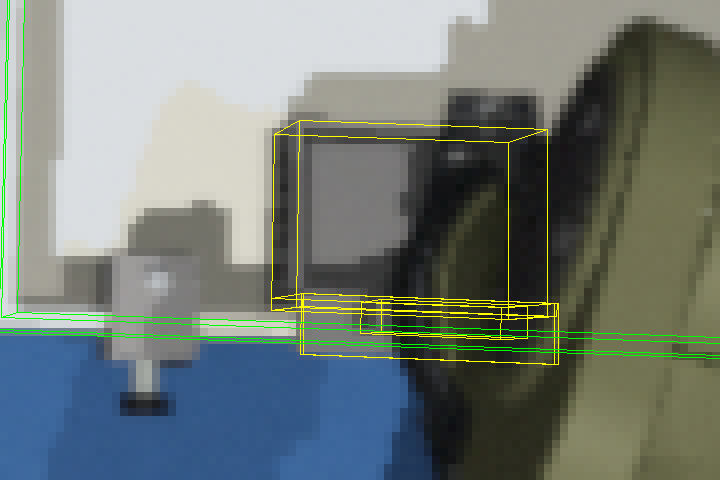

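View pics/o6s.png

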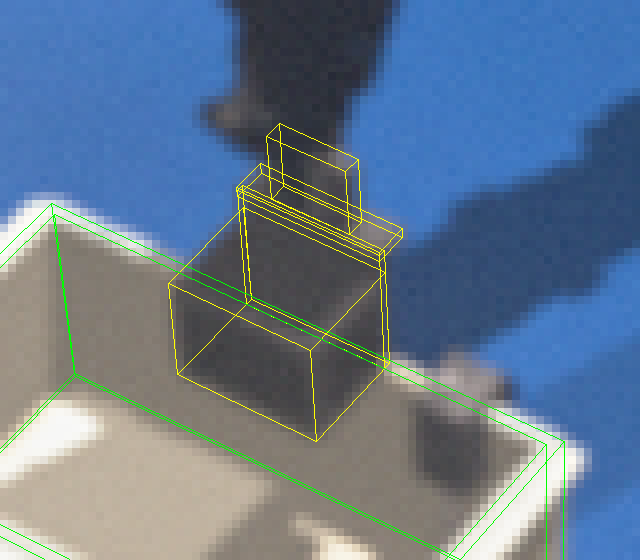

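```bash
python3 - <<'E'
from ov import *
a=cam('scene');b=cam('top');s=manip.get_state();P=s['position'];print(P)
z=P[2]-.0835
m=pick(a,'basket',[262,165]); 
print(m.sum())
mod=BASKET
# mask may include/exclude tab; weight: ignore pixels above bridge (tab & gripper)
def fitI(p,m,mod,x0,z0,ign):
    f=lambda v: (np.abs(render(p,mod,[v[0]*.01,v[1]*.01,v[2]*.1],z0)-m)*ign).sum()/m.sum()
    x0=np.array(x0)/[.01,.01,.1]
    r=minimize(f,x0,method='Nelder-Mead',options=dict(initial_simplex=x0+np.vstack([np.zeros(3),np.eye(3)*.6]),xatol=.003,fatol=1e-4)); return r.x*[.01,.01,.1],r.fun
tab=render(a,[box(-8,8,-26,26,77,125)],[P[0],P[1],-.024],z)>0
body=render(a,BASKET[:3],[P[0],P[1],-.024],z)>0
ign=(~tab|body).astype(float)
print('scene basket fit',fitI(a,m,BASKET,[P[0],P[1],-.024],z,ign), 'FK',P)
# fine renders
cv2.imwrite('pics/m7.png',np.hstack([(m[120:190,220:300]*255),render(a,BASKET,[P[0],P[1],-.024],z)[120:190,220:300]*255]).repeat(4,0).repeat(4,1))
# top: columns profile
im=b['pixels'].astype(float).mean(2)
print('top rows, cols 348-358 (z box top)'); 
print(im[230:270,[346,348,350,352,354]].round().astype(int).tolist())
E
```

```text
[ 0.44390528 -0.1956322   0.21312217]
636.0
scene basket fit (array([ 0.44366832, -0.19576468, -0.02743059]), np.float64(0.11011838697743248)) FK [ 0.44390528 -0.1956322   0.21312217]
top rows, cols 348-358 (z box top)
[[221, 173, 157, 157, 156], [217, 166, 158, 156, 157], [175, 158, 157, 158, 158], [164, 153, 154, 158, 157], [134, 119, 129, 153, 154], [112, 121, 118, 124, 130], [88, 78, 79, 80, 81], [85, 68, 79, 78, 68], [83, 85, 120, 117, 117], [82, 87, 122, 122, 122], [78, 85, 122, 121, 122], [75, 85, 123, 123, 121], [75, 85, 123, 122, 122], [72, 85, 123, 122, 121], [75, 84, 124, 123, 122], [76, 86, 123, 122, 122], [73, 86, 124, 123, 122], [74, 87, 124, 122, 122], [75, 87, 123, 123, 123], [77, 84, 124, 124, 122], [86, 85, 122, 123, 124], [88, 83, 123, 123, 122], [87, 69, 117, 118, 110], [87, 64, 68, 69, 67], [88, 66, 58, 58, 56], [86, 67, 63, 59, 59], [68, 93, 94, 83, 80], [61, 119, 121, 120, 111], [84, 121, 124, 124, 99], [141, 122, 123, 123, 86], [193, 122, 124, 123, 92], [192, 122, 123, 124, 119], [119, 123, 123, 125, 124], [97, 121, 122, 124, 123], [92, 96, 104, 112, 112], [89, 90, 95, 105, 105], [90, 90, 94, 106, 104], [90, 91, 96, 105, 103], [92, 91, 103, 104, 105], [91, 92, 104, 104, 104]][ WARN:0@4.681] global loadsave.cpp:1063 imwrite_ Unsupported depth image for selected encoder is fallbacked to CV_8U.
```

View pics/m7.png

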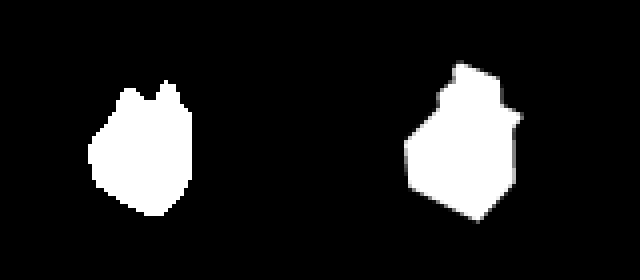

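```bash
python3 - <<'E'
from ov import *
b=cam('top');s=manip.get_state();P=s['position'];z=P[2]-.0835;yaw=-.0236
def pr(x,y,zz): return proj(b,np.array([x,y,zz])/1000@Rz(yaw).T+[P[0],P[1],z])
for y in(36,30,25): print('bridge near edge',pr(-12,y,76),'far box top outer',pr(63,y,60),'far bottom',pr(63,y,0))
print('+y side bridge',pr(-5,40,76),'box top +y',pr(40,40,60))
im=b['pixels'].astype(float).mean(2)
print(im[262:268,340:360].round().astype(int))
print(im[232:238,340:362].round().astype(int))
print('rows 258-262, cols 338-352');print(im[256:262,338:352].round().astype(int))
print('rows 245-247, cols 338-352');print(im[245:247,338:352].round().astype(int))
print('clamp rows 250-258 cols 318-345');print(im[252:262,318:345].round().astype(int))
print('tub edge');print(im[258:268,336:346].round().astype(int))
E
```

```text
bridge near edge [348.92454604 263.88355917] far box top outer [348.26445997 234.67113638] far bottom [345.07268734 236.34680431]
bridge near edge [351.31246412 263.9672971 ] far box top outer [350.58798311 234.74749404] far bottom [347.26632428 236.4191886 ]
bridge near edge [353.30305385 264.03710179] far box top outer [352.5248754  234.81114589] far bottom [349.09491051 236.47952716]
+y side bridge [347.35888912 261.0279077 ] box top +y [346.63087575 243.51203837]
[[115 114 116 117 123 122 120 113 123 124 123 124 124 125 123 121 119 119
  107  47]
 [ 90  91  90  92  93  92  99 111 119 122 122 123 123 123 124 123 123 122
  111  58]
 [ 89  91  91  91  91  92  91  94  98 101 105 111 111 113 114 113 115 116
  109  73]
 [ 92  91  91  91  91  91  90  90  90  92  96 105 106 105 106 107 107 107
  105  94]
 [ 92  91  91  92  90  91  91  90  90  91  94 105 105 105 105 106 107 106
  103  98]
 [ 91  91  90  92  91  91  90  92  91  91  96 104 105 104 104 105 106 105
  105 104]]
[[221 221 221 221 221 213 175 166 158 157 157 157 157 157 158 158 157 157
  157 156 156 156]
 [215 220 219 215 219 21
[... 1872 characters left out ...]
 172 172 173 172 168 156 152 152]
 [216 216 215 215 205 156 152 158 157 152 132 127 127 125 124 127 154 202
  206 207 207 207 207 207 206 206 207]
 [127 131 132 136 133 108 151 157 156 151 130 126 127 127 124 125 139 174
  188 189 190 189 190 189 190 194 205]]
tub edge
[[121 123 123 121 121 120 111  93  83  84]
 [172 172 172 173 172 168 156 152 152 149]
 [206 207 207 207 207 207 206 206 207 206]
 [188 189 190 189 190 189 190 194 205 205]
 [115 115 114 114 115 114 116 117 123 122]
 [ 91  90  90  91  90  91  90  92  93  92]
 [ 90  89  90  91  89  91  91  91  91  92]
 [ 92  90  90  91  92  91  91  91  91  91]
 [ 93  91  91  91  92  91  91  92  90  91]
 [ 92  93  91  91  91  91  90  92  91  91]]
```

Call:
{"method": "step_arm", "body": {
  "plan": [
    [0,0,0,0,0,0.01,0],
    [0,0,0,0,0,0.02,0],
    [0,0,0,0,0,0.03,0],
    [0,0,0,0,0,0.036,0],
    [0,0,0,0,0,0.036,0]
  ]
}}

```text
time_s: 9.22
position: [0.4433, -0.1955, 0.1762]
tcp_rot: [[0.022, 1.0, -0.001], [1.0, -0.022, 0.0], [0.0, -0.001, -1.0]]
wrist_force: [0.2, -0.7, -2.0]
finger_gap: 0.0092
```

```bash
python3 - <<'E'
from ov import *
a=cam('scene','s8.png');b=cam('top');s=manip.get_state();P=s['position'];z=P[2]-.0835
go([.441,-.1957,.174],-.0236)
im=b['pixels'].astype(float).mean(2)
print(proj(b,np.array([-12,30,76])/1000@Rz(-.0236).T+[P[0],P[1],z]))
print(im[256:270,336:362].round().astype(int))
cv2.imwrite('pics/c8.png',cv2.resize(cv2.imread('pics/s8.png')[120:200,210:310],None,fx=7,fy=7,interpolation=cv2.INTER_CUBIC))
E
```

```text
t 9.32 pos [ 0.4439 -0.1957  0.177 ] yaw -0.0223 gap 0.0095 F [-0.14 -0.48 -1.73]
turn deg [0.02 0.01 0.08] shift [-0.0001 -0.0029  0.003 ]
[349.20648837 263.96849058]
[[112 112 112 111 109  91  57  54  64  69  70  71  71  72  70  70  70  61
   57  48  25  24  34  47  36  56]
 [111 111 112 111 108  90  58  52  62  96 117 119 120 119 120 119 108  80
   58  52  25  23  34  44  39  57]
 [121 121 121 122 118 103  77  74  79 101 121 124 125 124 123 116  79  59
   67  82  36  24  32  44  38  56]
 [172 172 172 172 172 168 153 150 141 108 122 124 124 123 123 115  73  56
   71  87  39  22  35  46  39  57]
 [206 207 207 207 207 206 206 205 193 122 122 124 125 124 123 115  77  61
   73  91  41  26  37  49  40  55]
 [188 190 189 189 190 190 190 193 190 122 121 124 124 124 124 119  96  83
   83  78  37  25  34  49  37  50]
 [114 114 115 115 116 115 115 118 116 103 122 124 125 123 123 122 120 121
  120 109  52  26  29  43  41  54]
 [ 91  89  91  90  91  91  91  91  94 102 120 123 123 122 123 123 124 123
  122 114  69  33  30  40  44  55]
 [ 91  89  89  90  90  90  91  91  94  98 102 102 103 106 107 110 114 114
  114 109  76  35  28  36  51  46]
 [ 92  90  89  90  91  91  91  92  90  93  93  92  92  93  92  97 104 105
  107 105  93  45  27  31  43  44]
 [ 91  92  92  91  91  92  91  91  91  91  91  90  90  91  90  94 104 103
  105 105  99  69  29  23  35  41]
 [ 90  91  93  91  92  92  90  92  91  91  91  92  91  90  92  96 103 103
  104 105 104  93  44  24  32  39]
 [ 92  92  91  91  92  92  93  90  90  91  89  91  92  91  94 103 104 104
  104 105 105  98  69  33  29  36]
 [ 93  92  91  91  92  92  91  92  91  92  91  92  91  91  94 103 102 104
  104 104 105 103  95  49  27  28]]
```

View pics/c8.png

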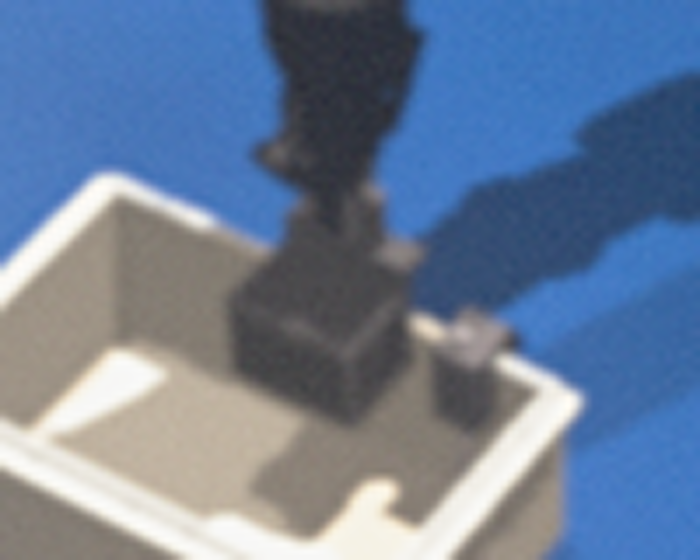

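Call:
{"method": "step_arm", "body": {
  "plan": [
    [0,0,0,0,0,0.003,0],
    [0,0,0,0,0,0.006,0],
    [0,0,0,0,-0.0005,0.009,0],
    [0,0,0,0,-0.001,0.011,0],
    [0,0,0,0,-0.001,0.012,0]
  ]
}}

```text
time_s: 9.95
position: [0.4426, -0.1955, 0.1646]
tcp_rot: [[0.022, 1.0, -0.0], [1.0, -0.022, 0.0], [0.0, -0.0, -1.0]]
wrist_force: [0.8, -0.7, -2.6]
finger_gap: 0.0092
```

```bash
python3 - <<'E'
from h import *
go([.441,-.1957,.1335],-.0236)
E
```

```text
t 9.95 pos [ 0.4426 -0.1955  0.1646] yaw -0.0222 gap 0.0092 F [ 0.77 -0.72 -2.59]
turn deg [-0.01 -0.01  0.08] shift [-0.0002 -0.0016  0.0311]
```

Call:
{"method": "step_arm", "body": {
  "plan": [
    [0,0,0,0,-0.0003,0.002,0],
    [0,0,0,0,-0.0006,0.004,0],
    [0,0,0,0,-0.0009,0.006,0],
    [0,0,0,0,-0.0012,0.008,0],
    [0,0,0,0,-0.0015,0.01,0]
  ]
}}

```text
time_s: 10.58
position: [0.4413, -0.1957, 0.1553]
tcp_rot: [[0.022, 1.0, 0.0], [1.0, -0.022, 0.0], [0.0, 0.0, -1.0]]
wrist_force: [-3.3, 0.3, 5.1]
finger_gap: 0.0093
```

Call:
{"method": "step_arm", "body": {
  "plan": [
    [0,0,0,0,0,0.002,0],
    [0,0,0,0,0,0.004,0],
    [0,0,0,0,0,0.006,0],
    [0,0,0,0,0,0.008,0],
    [0,0,0,0,0,0.01,0]
  ]
}}

```text
time_s: 11.2
position: [0.4412, -0.1955, 0.1446]
tcp_rot: [[0.022, 1.0, -0.0], [1.0, -0.022, 0.0], [0.0, -0.0, -1.0]]
wrist_force: [-2.9, -1.0, 2.9]
finger_gap: 0.0091
```

```bash
python3 - <<'E'
from h import *
go([.441,-.1957,.1335],-.0236)
E
```

```text
t 11.2 pos [ 0.4412 -0.1955  0.1446] yaw -0.0222 gap 0.0091 F [-2.86 -0.98  2.91]
turn deg [-0.   -0.    0.08] shift [-0.0002 -0.0002  0.0111]
```

Call:
{"method": "step_arm", "body": {
  "plan": [
    [0,0,0,0,0,0.002,0],
    [0,0,0,0,0,0.004,0],
    [0,0,0,0,0,0.006,0],
    [0,0,0,0,0,0.0075,0],
    [0,0,0,0,0,0.009,0]
  ]
}}

```text
time_s: 11.82
position: [0.4412, -0.1955, 0.1357]
tcp_rot: [[0.022, 1.0, -0.0], [1.0, -0.022, 0.0], [0.0, -0.0, -1.0]]
wrist_force: [-2.9, 0.3, 3.8]
finger_gap: 0.0088
```

Call:
{"method": "step_arm", "body": {
  "plan": [
    [0,0,0,0,0,0.0002,0],
    [0,0,0,0,0,0.0004,0],
    [0,0,0,0,0,0.0006,0],
    [0,0,0,0,0,0.0008,0],
    [0,0,0,0,0,0.001,0]
  ]
}}

```text
time_s: 12.45
position: [0.4412, -0.1955, 0.1348]
tcp_rot: [[0.022, 1.0, 0.0], [1.0, -0.022, 0.0], [0.0, 0.0, -1.0]]
wrist_force: [-2.4, -0.6, 3.0]
finger_gap: 0.009
```

Call:
{"method": "step_arm", "body": {
  "plan": [
    [0,0,0,0,0,0.0002,0],
    [0,0,0,0,0,0.0004,0],
    [0,0,0,0,0,0.0006,0],
    [0,0,0,0,0,0.0008,0],
    [0,0,0,0,0,0.001,0]
  ]
}}

```text
time_s: 13.08
position: [0.4412, -0.1956, 0.1346]
tcp_rot: [[0.022, 1.0, -0.0], [1.0, -0.022, 0.001], [0.001, -0.0, -1.0]]
wrist_force: [-5.9, 1.2, 9.5]
finger_gap: 0.0092
```

Call:
{"method": "step_arm", "body": {
  "plan": [
    [0,0,0,0,0,0.0002,0],
    [0,0,0,0,0,0.0003,0],
    [0,0,0,0,0,0.0004,0],
    [0,0,0,0,0,0.0005,0],
    [0,0,0,0,0,0.0006,0]
  ]
}}

```text
time_s: 13.7
position: [0.4413, -0.1955, 0.1346]
tcp_rot: [[0.022, 1.0, -0.0], [1.0, -0.022, 0.001], [0.001, -0.0, -1.0]]
wrist_force: [-7.9, 2.2, 14.5]
finger_gap: 0.009
```

Call:
{"method": "step_arm", "body": {
  "plan": [
    [0,0,0,0,0,-0.0004,0],
    [0,0,0,0,0,-0.0008,0],
    [0,0,0,0,0,-0.001,0],
    [0,0,0,0,0,-0.001,0],
    [0,0,0,0,0,-0.001,0]
  ]
}}

```text
time_s: 14.32
position: [0.4412, -0.1955, 0.1346]
tcp_rot: [[0.022, 1.0, 0.0], [1.0, -0.022, 0.0], [0.0, 0.0, -1.0]]
wrist_force: [-3.1, 0.9, 7.1]
finger_gap: 0.0091
```

```bash
python3 - <<'E'
from ov import *
a=cam('scene','s9.png');b=cam('top','t9.png')
F=[]
for i in range(8): cam('top'); s=manip.get_state(); F.append(s['wrist_force'])
print(s['time_s'],s['position'],np.mean(F,0),np.std(F,0))
P=s['position']
im=b['pixels'].astype(float).mean(2)
z=.05
print(proj(b,np.array([-5,40,76])/1000@Rz(-.0236).T+[P[0],P[1],z]))
print(im[258:263,330:352].round().astype(int))
A=cv2.imread('pics/s9.png')[125:185,230:300];B=cv2.imread('pics/t9.png')[225:275,310:370]
cv2.imwrite('pics/c9.png',np.hstack([cv2.resize(A,(420,360),interpolation=cv2.INTER_CUBIC),cv2.resize(B,(380,360),interpolation=cv2.INTER_CUBIC)]))
E
```

```text
14.825 [ 0.44121614 -0.19554327  0.13460512] [-4.01909318  0.8173296   6.31265772] [0.40639135 0.38228081 0.3804712 ]
[343.14695612 262.2616083 ]
[[148 129 124 124 124 123 121 122 120 112  74  70  80 102 108 106 106 107
  105 105  93  65]
 [147 128 125 124 139 169 172 172 171 167 152 146 124 114 121 122 122 124
  122 114  75  65]
 [131 125 125 126 155 202 207 207 206 207 205 204 192 128 123 124 123 125
  124 114  65  65]
 [129 125 124 125 138 173 187 189 189 189 189 188 177 125 123 124 125 123
  123 114  68  74]
 [126 126 125 124 118 113 115 115 114 115 115 115 114 113 124 124 125 124
  124 116  87  84]]
```

View pics/c9.png

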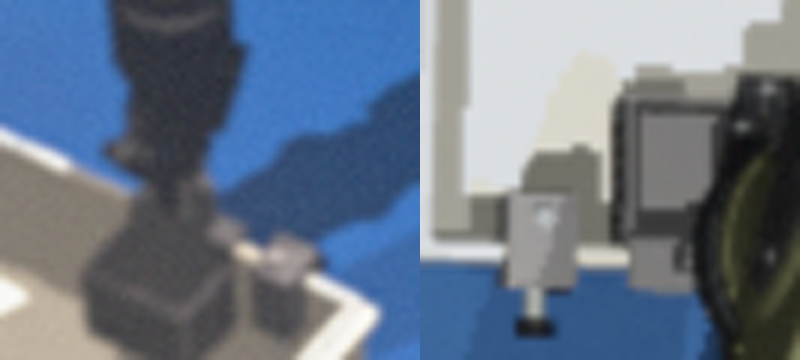

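```bash
python3 - <<'E'
from h import *
b=cam('top')
print(atz(b,[342.33,260.3],.126)-atz(b,[334.14,260],.134), atz(b,[342.33,260.3],.126))
E
```

```text
[-0.00046028 -0.02316617 -0.008     ] [ 0.44243758 -0.15328112  0.126     ]
```

Call:
{"method": "step_arm", "body": {
  "plan": [
    [0,0,0,0.0005,-0.0001,-0.0003,0],
    [0,0,0,0.002,-0.0002,-0.0005,0],
    [0,0,0,0.004,-0.0003,-0.0005,0],
    [0,0,0,0.006,-0.0003,-0.0005,0],
    [0,0,0,0.008,-0.0003,-0.0005,0]
  ]
}}

```text
time_s: 15.5
position: [0.4411, -0.1902, 0.1349]
tcp_rot: [[0.023, 1.0, 0.001], [1.0, -0.023, -0.004], [-0.004, 0.001, -1.0]]
wrist_force: [-1.4, -6.5, 1.0]
finger_gap: 0.0091
```

Call:
{"method": "step_arm", "body": {
  "plan": [
    [0,0,0,0.002,0,0,0],
    [0,0,0,0.004,0,0,0],
    [0,0,0,0.006,0,0,0],
    [0,0,0,0.008,0,0,0],
    [0,0,0,0.009,0,0,0]
  ]
}}

```text
time_s: 16.12
position: [0.4414, -0.1812, 0.1349]
tcp_rot: [[0.023, 1.0, 0.001], [1.0, -0.023, -0.004], [-0.004, 0.001, -1.0]]
wrist_force: [-2.5, -6.2, 1.2]
finger_gap: 0.0095
```

```bash
python3 - <<'E'
from ov import *
F=[]
for i in range(4):
    b=cam('top','t10.png'); s=manip.get_state(); F.append(s['wrist_force'])
print(s['time_s'],s['position'],np.mean(F,0),np.round(s['tcp_rot'],4).tolist())
im=b['pixels'].astype(float).mean(2)
print(im[258:263,330:352].round().astype(int))
E
```

```text
16.325 [ 0.44139672 -0.18101629  0.13488787] [-2.03852225 -5.98915942  1.94326985] [[0.0232, 0.9997, 0.0011], [0.9997, -0.0232, -0.0039], [-0.0038, 0.0012, -1.0]]
[[126 125 124 123 117  84  69  84 119 122 121 121 118 109 104  92  45  28
   31  45  56  73]
 [125 125 124 124 134 156 144 118 124 126 126 125 124 119 100  62  36  22
   31  48  60  77]
 [125 125 124 126 154 200 199 169 132 126 128 127 125 121  98  56  35  27
   31  48  60  75]
 [126 124 124 125 138 173 180 154 129 127 126 126 125 122 101  58  40  29
   29  45  54  73]
 [126 126 124 123 118 110 110 108 125 126 125 126 125 125 118  82  61  30
   32  49  52  74]]
```

Call:
{"method": "step_arm", "body": {
  "plan": [
    [0,0,0,0.0015,0,0,0],
    [0,0,0,0.003,0,0,0],
    [0,0,0,0.0045,0,0,0],
    [0,0,0,0.0055,0,0,0],
    [0,0,0,0.006,0,0,0]
  ]
}}

```text
time_s: 16.95
position: [0.4415, -0.1752, 0.1349]
tcp_rot: [[0.023, 1.0, 0.001], [1.0, -0.023, -0.004], [-0.004, 0.001, -1.0]]
wrist_force: [-2.4, -7.8, 2.0]
finger_gap: 0.0091
```

```bash
python3 - <<'E'
from ov import *
F=[]
for i in range(4):
    b=cam('top','t11.png'); s=manip.get_state(); F.append(s['wrist_force'])
print(s['time_s'],s['position'],np.mean(F,0))
im=b['pixels'].astype(float).mean(2)
print(im[258:263,330:342].round().astype(int))
E
```

```text
17.15 [ 0.44155791 -0.17513356  0.13490365] [-1.9585524  -5.89123221  1.40293982]
[[125 123 125 123 114  84 118 122 122 123 121 121]
 [125 124 124 124 120 114 125 126 127 126 125 120]
 [126 125 124 125 138 162 132 127 126 126 126 118]
 [126 124 125 125 135 157 131 126 126 126 126 120]
 [126 125 125 123 119 118 125 126 126 127 125 125]]
```

Call:
{"method": "step_arm", "body": {
  "plan": [
    [0,0,0,0.0003,0,0,0],
    [0,0,0,0.0006,0,0,0],
    [0,0,0,0.0009,0,0,0],
    [0,0,0,0.0012,0,0,0],
    [0,0,0,0.0014,0,0,0]
  ]
}}

```text
time_s: 17.77
position: [0.4416, -0.1738, 0.1349]
tcp_rot: [[0.023, 1.0, 0.001], [1.0, -0.023, -0.004], [-0.004, 0.001, -1.0]]
wrist_force: [-2.7, -6.8, 1.3]
finger_gap: 0.0091
```

Call:
{"method": "step_arm", "body": {
  "plan": [
    [0,0,0,0.0001,0,0,0],
    [0,0,0,0.0002,0,0,0],
    [0,0,0,0.0003,0,0,0],
    [0,0,0,0.0004,0,0,0],
    [0,0,0,0.0004,0,0,0]
  ]
}}

```text
time_s: 18.4
position: [0.4416, -0.1734, 0.1349]
tcp_rot: [[0.023, 1.0, 0.001], [1.0, -0.023, -0.004], [-0.004, 0.001, -1.0]]
wrist_force: [-2.4, -6.2, 1.5]
finger_gap: 0.0091
```

Call:
{"method": "step_arm", "body": {
  "plan": [
    [0,0,0,0.0001,0,0,0],
    [0,0,0,0.0002,0,0,0],
    [0,0,0,0.0003,0,0,0],
    [0,0,0,0.0004,0,0,0],
    [0,0,0,0.0004,0,0,0]
  ]
}}

```text
time_s: 19.02
position: [0.4416, -0.173, 0.1349]
tcp_rot: [[0.023, 1.0, 0.001], [1.0, -0.023, -0.004], [-0.004, 0.001, -1.0]]
wrist_force: [-2.1, -6.1, 1.9]
finger_gap: 0.0093
```

Call:
{"method": "step_arm", "body": {
  "plan": [
    [0,0,0,0.0001,0,0,0],
    [0,0,0,0.0002,0,0,0],
    [0,0,0,0.0003,0,0,0],
    [0,0,0,0.0003,0,0,0],
    [0,0,0,0.0003,0,0,0]
  ]
}}

```text
time_s: 19.65
position: [0.4416, -0.1728, 0.1349]
tcp_rot: [[0.023, 1.0, 0.001], [1.0, -0.023, -0.004], [-0.004, 0.001, -1.0]]
wrist_force: [-1.7, -7.3, 1.1]
finger_gap: 0.0091
```

```bash
python3 - <<'E'
from ov import *
F=[]
for i in range(4):
    b=cam('top','t12.png'); s=manip.get_state(); F.append(s['wrist_force'])
print(s['time_s'],s['position'],np.mean(F,0))
im=b['pixels'].astype(float).mean(2)
print(im[257:264,328:342].round().astype(int))
E
```

```text
19.85 [ 0.44158545 -0.17274825  0.13490274] [-2.04554345 -6.83874158  1.65532295]
[[127 128 128 126 124 123 118  87  73  71  70  72  71  68]
 [126 127 125 126 125 123 124 123 122 122 122 121 121 115]
 [126 125 125 125 124 124 124 126 126 126 127 127 122 102]
 [127 125 127 125 124 124 124 127 127 128 127 127 122 100]
 [127 126 125 125 124 124 122 125 126 127 127 126 122 102]
 [129 127 126 126 124 123 121 126 127 127 125 127 125 118]
 [128 126 126 125 125 122 119 126 127 128 127 127 127 126]]
```

Call:
{"method": "step_arm", "body": {
  "plan": [
    [0,0,0,0.0001,0,0,0],
    [0,0,0,0.0002,0,0,0],
    [0,0,0,0.0003,0,0,0],
    [0,0,0,0.0003,0,0,0],
    [0,0,0,0.0003,0,0,0]
  ]
}}

```text
time_s: 20.48
position: [0.4416, -0.1724, 0.1349]
tcp_rot: [[0.023, 1.0, 0.001], [1.0, -0.023, -0.004], [-0.004, 0.001, -1.0]]
wrist_force: [-2.8, -7.1, 2.0]
finger_gap: 0.0086
```

```bash
python3 - <<'E'
from ov import *
F=[]
for i in range(5):
    b=cam('top'); s=manip.get_state(); F.append(s['wrist_force'])
print(s['time_s'],s['position'],np.mean(F,0))
E
```

```text
20.725 [ 0.44157342 -0.17245141  0.13488414] [-1.99846237 -6.49676485  1.54383642]
```

Still sliding freely (6.5 N, position follows the command). Continue creeping.

Call:
{"method": "step_arm", "body": {
  "plan": [
    [0,0,0,0.0001,0,0,0],
    [0,0,0,0.0002,0,0,0],
    [0,0,0,0.0003,0,0,0],
    [0,0,0,0.0003,0,0,0],
    [0,0,0,0.0003,0,0,0]
  ]
}}

```text
time_s: 21.35
position: [0.4416, -0.1721, 0.1349]
tcp_rot: [[0.023, 1.0, 0.001], [1.0, -0.023, -0.004], [-0.004, 0.001, -1.0]]
wrist_force: [-2.3, -5.7, 1.6]
finger_gap: 0.0089
```

```bash
cat > fc.py <<'E'
from ov import *
F=[];X=[]
for i in range(5):
    b=cam('top'); s=manip.get_state(); F.append(s['wrist_force']);X.append(s['position'])
print(s['time_s'],np.mean(X,0).round(5),np.mean(F,0).round(2))
E
python3 fc.py
```

```text
21.6 [ 0.4416  -0.17215  0.1349 ] [-2.24 -6.87  1.71]
```

Call:
{"method": "step_arm", "body": {
  "plan": [
    [0,0,0,0.0001,0,0,0],
    [0,0,0,0.0002,0,0,0],
    [0,0,0,0.0003,0,0,0],
    [0,0,0,0.0003,0,0,0],
    [0,0,0,0.0003,0,0,0]
  ]
}}

```text
time_s: 22.22
position: [0.4416, -0.172, 0.1349]
tcp_rot: [[0.023, 1.0, 0.001], [1.0, -0.023, -0.004], [-0.004, 0.001, -1.0]]
wrist_force: [-1.3, -7.0, 2.0]
finger_gap: 0.009
```

```bash
python3 fc.py
```

```text
22.475 [ 0.44161 -0.17196  0.1349 ] [-2.67 -6.79  1.54]
```

Call:
{"method": "step_arm", "body": {
  "plan": [
    [0,0,0,0.0001,0,0,0],
    [0,0,0,0.0002,0,0,0],
    [0,0,0,0.0003,0,0,0],
    [0,0,0,0.0003,0,0,0],
    [0,0,0,0.0003,0,0,0]
  ]
}}

```text
time_s: 23.1
position: [0.4416, -0.1719, 0.1349]
tcp_rot: [[0.023, 1.0, 0.001], [1.0, -0.023, -0.005], [-0.005, 0.001, -1.0]]
wrist_force: [-1.5, -7.6, 1.3]
finger_gap: 0.009
```

```bash
python3 fc.py
```

```text
23.35 [ 0.44162 -0.17195  0.13491] [-1.91 -7.52  1.02]
```

Call:
{"method": "step_arm", "body": {
  "plan": [
    [0,0,0,0.0001,0,0,0],
    [0,0,0,0.0002,0,0,0],
    [0,0,0,0.0003,0,0,0],
    [0,0,0,0.0003,0,0,0],
    [0,0,0,0.0003,0,0,0]
  ]
}}

```text
time_s: 23.98
position: [0.4416, -0.172, 0.1349]
tcp_rot: [[0.024, 1.0, 0.001], [1.0, -0.024, -0.005], [-0.005, 0.001, -1.0]]
wrist_force: [-2.0, -8.3, 1.1]
finger_gap: 0.009
```

```bash
python3 fc.py;  python3 - <<'E'
from ov import *
a=cam('scene','s13.png');b=cam('top','t13.png')
A=cv2.imread('pics/s13.png')[130:180,240:300];B=cv2.imread('pics/t13.png')[230:275,315:365]
cv2.imwrite('pics/c13.png',np.hstack([cv2.resize(A,(420,350),interpolation=cv2.INTER_CUBIC),cv2.resize(B,(380,350),interpolation=cv2.INTER_CUBIC)]))
im=b['pixels'].astype(float).mean(2)
print(im[252:266,320:342].round().astype(int))
E
```

```text
24.225 [ 0.4416  -0.17194  0.1349 ] [-1.84 -7.94  1.11]
[[133 129 114 100 122 130 126 127 126 124 120 121 119 117 110  70  81 122
  125 126 126 125]
 [111 105  83  77 117 127 127 127 129 131 120 123 123 122 110  70  81 117
  120 120 120 121]
 [112 106  82  77 117 126 128 130 152 176 169 134 124 122 110  67  61  69
   71  70  72  69]
 [111 107  80  76 118 126 128 136 166 186 174 142 126 125 118  71  59  58
   57  58  58  58]
 [112 107  81  78 119 127 127 128 136 152 155 130 124 123 116  70  60  58
   59  57  59  56]
 [116 107  81  84 121 127 127 127 127 128 130 123 124 123 118  87  74  72
   72  71  71  67]
 [153 134 114 104 122 128 128 127 126 126 125 125 125 125 125 124 121 123
  122 122 120 109]
 [215 207 199 168 132 128 128 127 127 127 126 125 124 124 125 126 126 126
  126 126 116  78]
 [214 206 197 148 129 129 128 127 128 126 126 125 124 124 124 126 126 127
  126 126 117  75]
 [131 130 128  95 124 129 128 126 127 127 126 125 125 124 123 127 126 127
  126 126 119  86]
 [ 92  91  80  81 124 128 128 127 127 126 126 125 125 123 122 126 126 126
  126 125 121 102]
 [ 90  86  72  81 122 127 128 127 127 128 126 125 125 122 119 126 128 128
  126 127 127 123]
 [ 90  87  74  89 130 120 121 129 131 126 122 116 118 116 110 123 124 125
  124 124 124 124]
 [ 90  90  91  94  99  99 118 155 162 114  72  65  66  75  93  98  98  98
  100 100 103 107]]
```

View pics/c13.png

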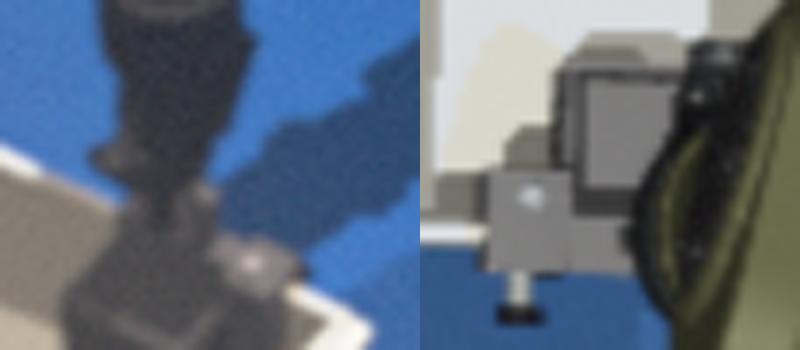

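Call:
{"method": "step_arm", "body": {
  "plan": [
    [0,0,0,-0.0005,0,0,0],
    [0,0,0,-0.001,0,0,0],
    [0,0,0,-0.0015,0,0,0],
    [0,0,0,-0.002,0,0,0],
    [0,0,0,-0.002,0,0,0]
  ]
}}

```text
time_s: 24.95
position: [0.4416, -0.172, 0.1349]
tcp_rot: [[0.023, 1.0, 0.001], [1.0, -0.023, -0.002], [-0.002, 0.001, -1.0]]
wrist_force: [-2.6, -5.2, 2.0]
finger_gap: 0.0095
```

```bash
python3 fc.py
```

```text
25.2 [ 0.44161 -0.17198  0.13485] [-2.06 -5.17  2.05]
```

Call:
{"method": "step_arm", "body": {
  "plan": [
    [0,0,0,-0.0005,0,0,0],
    [0,0,0,-0.001,0,0,0],
    [0,0,0,-0.0015,0,0,0],
    [0,0,0,-0.002,0,0,0],
    [0,0,0,-0.0025,0,0,0]
  ]
}}

```text
time_s: 25.82
position: [0.4416, -0.1722, 0.1347]
tcp_rot: [[0.022, 1.0, 0.0], [1.0, -0.022, 0.001], [0.001, 0.0, -1.0]]
wrist_force: [-1.2, -0.4, 2.4]
finger_gap: 0.0088
```

```bash
python3 fc.py
```

```text
26.075 [ 0.44158 -0.17225  0.13467] [-1.62 -0.62  1.94]
```

Call:
{"method": "step_arm", "body": {
  "plan": [
    [0,0,0,0,0,0,0.15],
    [0,0,0,0,0,0,0.25],
    [0,0,0,0,0,0,0.4],
    [0,0,0,0,0,0,0.4],
    [0,0,0,0,0,0,0.4]
  ]
}}

```text
time_s: 26.7
position: [0.4414, -0.173, 0.1347]
tcp_rot: [[0.022, 1.0, 0.0], [1.0, -0.022, 0.0], [0.0, 0.0, -1.0]]
wrist_force: [0.3, 0.3, 0.4]
finger_gap: 0.0342
```

```bash
python3 fc.py
```

```text
26.95 [ 0.44142 -0.17302  0.13473] [0.01 0.13 0.09]
```

Call:
{"method": "step_arm", "body": {
  "plan": [
    [0,0,0,0,0,-0.01,0.4],
    [0,0,0,0,0,-0.03,0.4],
    [0,0,0,0,0,-0.06,0.4],
    [0,0,0,-0.03,0,-0.1,0.4],
    [0,0,0,-0.08,0,-0.13,0.4]
  ]
}}

```text
time_s: 27.58
position: [0.4407, -0.2525, 0.2672]
tcp_rot: [[0.018, 1.0, 0.003], [1.0, -0.018, 0.001], [0.001, 0.003, -1.0]]
wrist_force: [0.9, -0.4, -0.5]
finger_gap: 0.0343
```

Call:
{"method": "step_arm", "body": {
  "plan": [
    [0,0,0,-0.05,0,0,0.4],
    [0,0,0,-0.1,0,0,0.4],
    [0,0,0,-0.15,0,0,0.4],
    [0,0,0,-0.2,0,0,0.4],
    [0,0,0,-0.2,0,0,0.4]
  ]
}}

```text
time_s: 28.2
position: [0.4324, -0.4572, 0.2644]
tcp_rot: [[0.029, 1.0, -0.004], [1.0, -0.029, -0.003], [-0.003, -0.004, -1.0]]
wrist_force: [-0.1, 0.1, -0.7]
finger_gap: 0.0342
```

```bash
python3 - <<'E'
from ov import *
a=cam('scene','s14.png');b=cam('top','t14.png')
A=cv2.imread('pics/s14.png')[130:190,230:300];B=cv2.imread('pics/t14.png')[225:275,315:385]
cv2.imwrite('pics/c14.png',np.hstack([cv2.resize(A,(380,350),interpolation=cv2.INTER_CUBIC),cv2.resize(B,(420,350),interpolation=cv2.INTER_CUBIC)]))
im=b['pixels'].astype(float).mean(2)
print(manip.get_state()['time_s'],manip.get_state()['position'])
print(im[252:267,320:342].round().astype(int))
E
```

```text
28.3 [ 0.43495406 -0.45304903  0.26472343]
[[135 133 115 108 145 159 157 155 153 151 149 149 148 146 142 105 115 153
  156 156 155 155]
 [113 108  83  91 142 157 158 152 138 140 142 153 153 150 142 104 114 148
  151 151 151 151]
 [114 107  82  91 142 157 157 155 155 178 175 155 154 152 141 104  99 105
  106 106 105 107]
 [112 107  84  90 143 157 158 160 171 190 181 166 156 156 148 105  96  97
   96  96  96  96]
 [114 107  82  91 145 157 158 158 160 170 175 159 155 155 146 105  93  93
   92  92  93  93]
 [117 107  82  98 145 157 158 158 157 158 159 155 156 155 146 105  87  84
   85  85  83  74]
 [157 138 120 116 150 158 159 158 157 157 156 155 154 155 154 153 152 151
  152 151 144 118]
 [218 217 209 175 155 158 160 158 159 157 156 156 155 155 153 157 157 157
  156 156 148 108]
 [217 217 207 157 154 159 160 158 158 158 157 157 155 154 153 157 157 157
  158 157 146  98]
 [134 136 136 110 152 159 159 159 159 157 157 157 156 154 152 157 157 157
  158 156 148 109]
 [ 96  95  82  96 151 159 160 159 159 158 157 156 157 154 151 157 157 158
  158 157 152 132]
 [105 100  78  95 150 159 158 158 158 158 158 156 156 152 149 157 158 158
  157 158 157 153]
 [105 101  80 100 149 145 148 155 159 153 150 146 147 146 140 153 154 155
  154 154 154 154]
 [106 104  93  95 107 116 138 179 190 137  92  81  84  94 112 117 118 118
  120 119 118 116]
 [106 103  95  94  96 107 130 180 194 144 109 105 106 105 108 108 107 108
  109 110 109 109]]
```

View pics/c14.png

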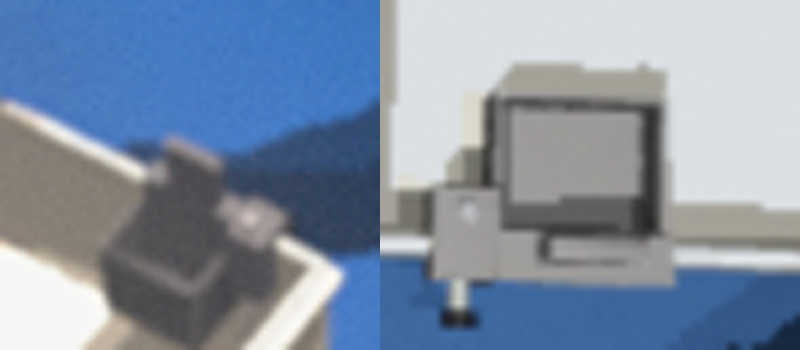

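```bash
python3 - <<'E'
from ov import *
b=cam('top'); im=b['pixels'].astype(float).mean(2)
print(im[259:264,356:372].round().astype(int))
for r in(260,):
  for c in(363.5,364.5,365.5): print(c,atz(b,[c,r],.126)[1]-atz(b,[334.14,260],.134)[1])
print(manip.get_state()['dq'].round(3))
print(manip.job_done())
E
```

```text
[[123 117 106 117 145 149 150 149 137 130 130 130 129 128 125 125]
 [144 142 140 143 153 154 155 163 182 180 180 181 180 176 162 160]
 [152 152 150 150 154 154 155 171 205 217 218 217 218 217 216 216]
 [143 148 152 159 154 154 154 163 187 198 200 200 200 200 200 204]
 [153 154 153 155 154 154 153 149 131 126 126 125 126 125 126 128]]
363.5 -0.08070613477705649
364.5 -0.08341991379999814
365.5 -0.08613335579003975
[-0.021 -0.018 -0.006  0.009 -0.    -0.002  0.005]
the job is handed in; nothing more can be done
None
```

I hung the grey basket by its hook inside the tub, on the -y side of the clamp, slid it along the rim until it touched the clamp, let go, and handed the job in at about 29 s.

- **Hook home:** I pushed the hook on about 23 mm short of the clamp. The bridge stopped dead on the rim, with the wrist force reaching at most 14.5 N. It stopped at the height expected for fully home. After that the tool height changed by no more than about 0.3 mm.
- **Sliding to the clamp:** The basket slid with 6–7 N of drag. Contact showed in the last two creep steps: the position stalled (under 0.02 mm per 0.3 mm commanded) and the force rose to about 8 N. That puts about 1–2 N on the clamp, well below its 9 N slip limit.
- **After letting go:**
  - The top picture shows the clamp's edges and the basket in the same place to within about 0.1–0.2 pixel, which is under 0.5 mm.
  - The basket's far side measures about 81 mm from the clamp's face. That means a gap of about 0.5–1 mm for an 80 mm basket, and it is within the measuring error of about 1 mm.
  - The gap itself is hidden from the top camera by the clamp's top, so the force stall is the stronger sign of contact.
- **Disagreement:** As the fingers opened, the tool sprang back about 0.8 mm. The pictures before and after show that the basket did not follow it.
- **Bystanders:** I kept clear of the bottle, beaker and dishes, but did not measure their positions again at the end.

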